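# Find the case with the steel pulley by its weight and open it on the mat

### The job

One of these two like cases holds a steel pulley that the customer wants to see, the other only a light seal: lift the left case well clear and hold it still for a moment to feel its weight, put it back, then lift and hold the right one. Stand the heavier case in the middle of the rubber mat, leaving the lighter one closed where it stood. There, and nowhere else, open it: let go, take its cover by the two tabs, pinch them together, lift the cover off and lay it flat, right side up, beside the case; set things down gently and disturb nothing else.

Things in the scene. Friction and masses are not known exactly. Their poses are not given: they have to be found in the camera images.
- left_case_mid (a point): one of two outwardly identical grey plastic parts cases, the left one (on the +y side of the mat): 110 mm long (its x), 62 mm wide (y), 42 mm high to the rim, smooth straight sides, standing level. The point is the case's middle, 21 mm above its underside; z up. Take it across the 62 mm width. Which case holds the pulley differs every time
- right_case_mid (a point): one of two outwardly identical grey plastic parts cases, the right one (on the -y side of the mat): 110 mm long (its x), 62 mm wide (y), 42 mm high to the rim, smooth straight sides, standing level. The point is the case's middle, 21 mm above its underside; z up. Take it across the 62 mm width. Which case holds the pulley differs every time
- left_cover_tabs (a point): middle of the two black ribbed spring tabs on the left case's cover, 57 mm above the case's underside. The tabs face out along the case's length (x), outer faces 48 mm apart, 26 mm wide, and stand 22 mm up from the cover's top face (46 to 68 mm above the case's underside), either side of an 18 mm high fixed crown
- right_cover_tabs (a point): middle of the two black ribbed spring tabs on the right case's cover, 57 mm above the case's underside. The tabs face out along the case's length (x), outer faces 48 mm apart, 26 mm wide, and stand 22 mm up from the cover's top face (46 to 68 mm above the case's underside), either side of an 18 mm high fixed crown
- left_case: the left case without its cover; origin at the centre of its underside, same axes. Closed, cover included, a case weighs about 0.23 kg with the seal in it and 0.54 to 0.66 kg with the pulley
- right_case: the right case without its cover; origin at the centre of its underside, same axes. Closed, cover included, a case weighs about 0.23 kg with the seal in it and 0.54 to 0.66 kg with the pulley
- left_cover: the left case's grey cover, 110 x 62 mm, plate 4 mm thick, with the tabs 0.085 kg. Two rails 13 mm deep under the plate fit inside the case (lift 20 mm straight up to clear it); laid flat it stands on them, the tabs' middle then 28 mm up. Origin at the rails' foot, 28 mm under the tabs' middle
- right_cover: the right case's grey cover, 110 x 62 mm, plate 4 mm thick, with the tabs 0.085 kg. Two rails 13 mm deep under the plate fit inside the case (lift 20 mm straight up to clear it); laid flat it stands on them, the tabs' middle then 28 mm up. Origin at the rails' foot, 28 mm under the tabs' middle
- mat: black rubber counter mat, fixed, 220 mm (its x) by 160 mm (y), 4 mm thick; origin at the centre of its underside
- tape_roll: bystander: roll of tape lying flat, 100 mm across, 25 mm high; origin at its underside
- sealant_bottle: bystander: small upright red bottle, 27 x 37 mm, 106 mm high; origin at its underside
- carton: bystander: square carton, 64 x 64 x 26 mm; origin at its underside
- left_tab_far (a joint): spring tab at the +x end of the left case's cover: m pressed in towards the middle, 0 out (latched), 0.0065 at its stop. 4 N starts it, 9 N holds it fully in; from 0.005 its latch tongue is out of the window in the case's end wall, while it is held in. It springs out when let go. Pinch both with 12 to 25 N
- left_tab_near (a joint): spring tab at the -x end of the left case's cover: m pressed in towards the middle, 0 out (latched), 0.0065 at its stop. 4 N starts it, 9 N holds it fully in; from 0.005 its latch tongue is out of the window in the case's end wall, while it is held in. It springs out when let go. Pinch both with 12 to 25 N
- right_tab_far (a joint): spring tab at the +x end of the right case's cover: m pressed in towards the middle, 0 out (latched), 0.0065 at its stop. 4 N starts it, 9 N holds it fully in; from 0.005 its latch tongue is out of the window in the case's end wall, while it is held in. It springs out when let go. Pinch both with 12 to 25 N
- right_tab_near (a joint): spring tab at the -x end of the right case's cover: m pressed in towards the middle, 0 out (latched), 0.0065 at its stop. 4 N starts it, 9 N holds it fully in; from 0.005 its latch tongue is out of the window in the case's end wall, while it is held in. It springs out when let go. Pinch both with 12 to 25 N

How it is judged:
On the way, in this order (a step that is already met when the one before it is completed fails the run):
1. the left case is lifted at least 35 mm, closed, and held still while the right one stands on the counter (height (world z) of left_case_mid above 0.056 m and linear speed of left_case below 0.08 m/s and height (world z) of right_case_mid below 0.03 m and distance between left_cover_tabs and left_case_mid below 0.042 m and z of left_cover_tabs in the frame of left_case_mid above 0.03 m and distance between right_cover_tabs and right_case_mid below 0.042 m and z of right_cover_tabs in the frame of right_case_mid above 0.03 m), for 0.4 s.
2. the left case stands again and the right case is lifted at least 35 mm, closed, and held still (height (world z) of right_case_mid above 0.056 m and linear speed of right_case below 0.08 m/s and height (world z) of left_case_mid below 0.03 m and distance between right_cover_tabs and right_case_mid below 0.042 m and z of right_cover_tabs in the frame of right_case_mid above 0.03 m and distance between left_cover_tabs and left_case_mid below 0.042 m and z of left_cover_tabs in the frame of left_case_mid above 0.03 m), for 0.4 s.
3. the heavier case stands in the middle of the mat, still closed, let go; the lighter one is back where it stood (((contact force between left_case and mat above 3.3 N and horizontal distance between left_case_mid and mat below 0.04 m and angle between each of left_case_mid, right_case_mid's own z axis and vertical below 0.1 rad and distance between left_cover_tabs and left_case_mid below 0.042 m and z of left_cover_tabs in the frame of left_case_mid above 0.03 m and contact force between each of left_case, left_cover, right_case, right_cover and the fingers below 0.05 N and distance of right_case_mid from where it was at the start of the episode below 0.05 m and contact force between right_case and mat below 0.05 N and distance between right_cover_tabs and right_case_mid below 0.042 m and z of right_cover_tabs in the frame of right_case_mid above 0.03 m) or (contact force between right_case and mat above 3.3 N and horizontal distance between right_case_mid and mat below 0.04 m and angle between each of right_case_mid, left_case_mid's own z axis and vertical below 0.1 rad and distance between right_cover_tabs and right_case_mid below 0.042 m and z of right_cover_tabs in the frame of right_case_mid above 0.03 m and contact force between each of right_case, right_cover, left_case, left_cover and the fingers below 0.05 N and distance of left_case_mid from where it was at the start of the episode below 0.05 m and contact force between left_case and mat below 0.05 N and distance between left_cover_tabs and left_case_mid below 0.042 m and z of left_cover_tabs in the frame of left_case_mid above 0.03 m))), for 0.2 s.
4. its cover is lifted clear while the case stays on the mat (((contact force between left_case and mat above 3.3 N and horizontal distance between left_case_mid and mat below 0.04 m and angle between left_case_mid's own z axis and vertical below 0.1 rad and z of left_cover_tabs in the frame of left_case_mid above 0.055 m and contact force between left_cover and left_case below 0.05 N) or (contact force between right_case and mat above 3.3 N and horizontal distance between right_case_mid and mat below 0.04 m and angle between right_case_mid's own z axis and vertical below 0.1 rad and z of right_cover_tabs in the frame of right_case_mid above 0.055 m and contact force between right_cover and right_case below 0.05 N))), for 0.2 s.
At the end, for the whole second after the job is handed in: The heavier case stands level on the mat, centred within 40 mm, without its cover; that cover lies flat, right side up, over 70 mm from the case's middle, not touching it; the lighter case stands closed within 50 mm of where it was, off the mat; all released and at rest (((contact force between left_case and mat above 3.3 N and horizontal distance between left_case_mid and mat below 0.04 m and angle between each of left_case_mid, right_case_mid's own z axis and vertical below 0.1 rad and distance of right_case_mid from where it was at the start of the episode below 0.05 m and contact force between right_case and mat below 0.05 N and distance between right_cover_tabs and right_case_mid below 0.042 m and z of right_cover_tabs in the frame of right_case_mid above 0.03 m and contact force between each of right_case, right_cover, left_case, left_cover and the fingers below 0.05 N and height (world z) of left_cover_tabs below 0.042 m and angle between left_cover_tabs's own z axis and vertical below 0.12 rad and horizontal distance between left_cover_tabs and left_case_mid above 0.07 m and contact force between left_cover and left_case below 0.05 N and linear speed of each of left_case, left_cover, right_case below 0.02 m/s) or (contact force between right_case and mat above 3.3 N and horizontal distance between right_case_mid and mat below 0.04 m and angle between each of right_case_mid, left_case_mid's own z axis and vertical below 0.1 rad and distance of left_case_mid from where it was at the start of the episode below 0.05 m and contact force between left_case and mat below 0.05 N and distance between left_cover_tabs and left_case_mid below 0.042 m and z of left_cover_tabs in the frame of left_case_mid above 0.03 m and contact force between each of left_case, left_cover, right_case, right_cover and the fingers below 0.05 N and height (world z) of right_cover_tabs below 0.042 m and angle between right_cover_tabs's own z axis and vertical below 0.12 rad and horizontal distance between right_cover_tabs and right_case_mid above 0.07 m and contact force between right_cover and right_case below 0.05 N and linear speed of each of right_case, right_cover, left_case below 0.02 m/s))).
It fails at once if a bystander is pushed more than 30 mm (distance of any of tape_roll, sealant_bottle, carton from where it was at the start of the episode above 0.03 m).
It fails at once if a cover comes off a case that does not stand on the mat ((distance between left_cover_tabs and left_case_mid above 0.055 m and contact force between left_case and mat below 0.05 N) or (distance between right_cover_tabs and right_case_mid above 0.055 m and contact force between right_case and mat below 0.05 N)).
It fails at once if a case or a cover is dropped (falls from more than about 25 mm) ((linear speed of left_case above 0.7 m/s and contact force between left_case and the fingers below 0.05 N) or (linear speed of right_case above 0.7 m/s and contact force between right_case and the fingers below 0.05 N) or (linear speed of left_cover above 0.7 m/s and contact force between left_cover and the fingers below 0.05 N and distance between left_cover_tabs and left_case_mid above 0.06 m) or (linear speed of right_cover above 0.7 m/s and contact force between right_cover and the fingers below 0.05 N and distance between right_cover_tabs and right_case_mid above 0.06 m)).
It also fails if it takes over 72 s, if anything falls off the work surface, if the arm or the gripper's body presses on something with over 40 N, if the wrist force passes 120 N, or if a joint passes its speed limit or range.

### The arm

A 7-joint arm with a two-finger parallel gripper is mounted at the origin on a cart in front of the work surface, level with it; the furniture and walls round the work are solid. World frame = base frame: x ahead of the robot, y to its left, z up, the work surface at z = 0. Lengths are in m, angles in rad, forces in N, time in s.
With the tool pointing down it reaches from about 0.425 to 0.925 m from the base axis. Payload 6.8 kg.
Tool frame: the origin (TCP) lies at the very end of the fingers, on their centre line; the grasp point (between the pads) lies bot.grip_point_offset behind it (bot.grip_point_offset is the distance from the TCP to the grasp point, in m); z points along the fingers, y is the line along which they close (so a half turn about z gives the same grasp; the last joint's range is limited). The gripper opens to 85 mm and grips with 20 to 120 N. Pads are 22 mm wide; open, the fingers measure 114 mm over their backs; the gripper's body (76 mm by 85 mm) begins 54 mm behind the grasp point. The pads swing forward as they close: fully open they stand 13 mm farther back than shut.
Start: joints at [-1.451, 0.477, 0.022, 1.555, -0.011, 1.109, -0.083], TCP at [0.152, 0.658, 0.231] pointing down, gripper open.
Joint ranges: [-2.96, 2.96], [-0.34, 2.1], [-1.41, 1.46], [0.24, 2.44], [-1.37, 4.51], [0.17, 1.92], [-2.96, 2.96]. Speed limits (rad/s): [2.39, 2.39, 3.14, 3.14, 3.14, 3.14, 3.14].

### API

Orientations are given as a unit quaternion [w, x, y, z].
In Python, from station import bot, imaging gives the robot as it stands. The module is installed in compiled form; this text tells all that it offers.
- The arm moves only by the tool carry_out, never from a script. Its argument "targets" is one flat list of numbers, 5 for each row, row after row: the closure in counts, from 0 (fully open) to 255 (shut), then the shift along the world's x, y, z in mm, then the turn about the world's z in degrees. A call has 1 to 20 rows; each row shifts and turns the commanded pose from where the row before left it; what a row does not reach is not made up. A row lasts 1/10 s, in which the tool goes at most 50 mm and 8.59 degrees, less where a joint would pass 70% of its speed; a pose out of reach is approached as far as the arm can. A call is refused whole if a number of a shift passes 50 or a number of a turn 8.59, either way. A call with a gripper value outside its range is refused whole. The fingers move at their own pace and stop on an object; "newtons" is the grip in N (left out, the last holds). Time passes only in rows, so rows that do not move let the fingers close. It gives the time, the measured TCP pose, the force, the opening and the grip force at its end, in the units of the state.
- bot.get_obs(): the state, without advancing time (a new reading comes with each control period).
- imaging.read_camera(name): name is "scene" or "top" or "wrist"; returns a dict with "frame" (420x560x3 uint8, red, green, blue), "fov_y" (degrees; the focal length in pixels is half the picture's height over the tangent of half this angle, whatever the lens; pixels are square), "cx", "cy" (the principal point, pixels), "k1" (the pictures are not rectified: a ray, as slopes to the right and down, at radius r is drawn at 1 + k1 r^2 times it, then the intrinsics apply), "pose" (4x4, takes a point from camera to world coordinates); the wrist camera has in their place "tool_from_camera" (4x4, takes a point from camera to tool coordinates, whose origin is the TCP and whose axes are the flange's). Camera axes: x right, y up, looking along -z (the intrinsics and any distortion apply to the point x, -y, -z); pixel columns grow to the right and rows downward; lengths in m; the calibration is good to about 2 mm. A picture is of the moment at which its call begins: read the wrist's pose just before it. There is no depth.
- bot.hand_in(): hands the job in; it is judged then, once.
The state is a dict: "t": time; "q": joint angles; "joint_vel": joint speeds; "joint_torque": joint torques, N m; "eef_pos": TCP position; "tool_rot": TCP orientation; "contact_force": force on the tool from outside, world axes, zero at the start; "torque": the same for the moment, N m; "gripper_width": opening from 0.0 (shut) to 1.0 (fully open); "grasp_force": force on a finger pad.
Only numpy, scipy, OpenCV 4.12 (cv2) and the standard library are available. Lean on these libraries where they do the work, as an engineer would, in place of code of your own. Each camera call takes 0.05 s, during which the arm holds its last target. There are 200 camera calls.

## Working session

There is one attempt and no reset: what is moved stays moved. The work goes in short steps, Python scripts to look and compute and a tool call to move; the robot and the scene stay as the last step left them, time stands still between calls to the robot, and variables do not carry over. Pictures are saved under pics/ and viewed, at most 10 in all, crops included, and the job is handed in when it is done.

Besides the shell and the picture viewer there is one more tool, called after "Call:" as name(argument=value, ...), one argument or row to a line, values as JSON. carry_out: Moves the arm, as the interface text tells. Its arguments: {"type":"object","properties":{"targets":{"type":"array","items":{"type":"number"}},"newtons":{"type":"number"}},"required":["targets"]}

```bash
mkdir -p pics
cat > h.py <<'E'
import numpy as np, cv2
from station import bot, imaging
from scipy.spatial.transform import Rotation as R
def grab(name,fn=None):
    o=bot.get_obs(); c=imaging.read_camera(name)
    if 'pose' in c: T=np.array(c['pose'])
    else:
        W=np.eye(4); q=o['tool_rot']; W[:3,:3]=R.from_quat([q[1],q[2],q[3],q[0]]).as_matrix(); W[:3,3]=o['eef_pos']
        T=W@np.array(c['tool_from_camera'])
    f=c['frame'].shape[0]/2/np.tan(np.radians(c['fov_y'])/2)
    d=dict(T=T,f=f,cx=c['cx'],cy=c['cy'],k1=c['k1'],im=c['frame'])
    if fn: cv2.imwrite('pics/'+fn+'.png',c['frame'][:,:,::-1]); np.save('pics/'+fn+'.npy',d,allow_pickle=True)
    return d
def load(fn): return np.load('pics/'+fn+'.npy',allow_pickle=True).item()
def ray(d,u,v):
    x=(u-d['cx'])/d['f'];y=(v-d['cy'])/d['f'];rd=np.hypot(x,y);r=rd
    for _ in range(30): r=rd/(1+d['k1']*r*r)
    s=r/rd if rd>0 else 1
    w=d['T'][:3,:3]@np.array([x*s,-y*s,-1]); return d['T'][:3,3],w/np.linalg.norm(w)
def onz(d,u,v,z):
    p,w=ray(d,u,v); return p+w*(z-p[2])/w[2]
def tri(*obs):
    A=np.zeros((3,3));b=np.zeros(3);L=[ray(*o) for o in obs]
    for p,w in L: M=np.eye(3)-np.outer(w,w);A+=M;b+=M@p
    X=np.linalg.solve(A,b); return X,[np.linalg.norm((np.eye(3)-np.outer(w,w))@(X-p)) for p,w in L]
def proj(d,P):
    c=np.linalg.inv(d['T'])@np.append(P,1); x,y=c[0]/-c[2],-c[1]/-c[2]; k=1+d['k1']*(x*x+y*y)
    return d['cx']+d['f']*x*k,d['cy']+d['f']*y*k
E
python3 - <<'E'
from h import *
a=grab('scene','s0');b=grab('top','t0')
o=bot.get_obs();print(o,bot.grip_point_offset)
for d in(a,b):print(d['T'].round(3),d['f'],d['k1'])
cv2.imwrite('pics/both0.png',np.vstack([a['im'],b['im']])[:,:,::-1][:, :])
E
```

```text
{'t': 0.1, 'q': array([-1.45109825,  0.47771184,  0.02235169,  1.55634095, -0.01150456,
        1.10929244, -0.08310423]), 'joint_vel': array([ 4.59937267e-04,  4.09117533e-04, -7.75124170e-04, -2.49579726e-03,
       -2.26885217e-05,  1.45392944e-04,  8.09568266e-04]), 'joint_torque': array([ 4.41991506e-03, -5.97764003e+01,  1.61332805e+00, -2.81958282e+01,
        1.27805976e-02,  4.90018545e-03, -1.17969336e-05]), 'eef_pos': array([0.15233277, 0.65704628, 0.23043178]), 'tool_rot': array([-3.35688092e-05,  1.13649985e-01,  9.93520519e-01, -8.11459241e-04]), 'contact_force': array([-1.05303144, -0.18796523, -0.15368997]), 'torque': array([-0.0426962 , -0.00125664,  0.02212594]), 'grasp_force': 0.0, 'gripper_width': 1.0004994712394755} 0.0187
[[ 0.74   0.302 -0.601 -0.119]
 [-0.672  0.301 -0.676 -0.704]
 [-0.023  0.905  0.425  0.562]
 [ 0.     0.     0.     1.   ]] 431.30966476248506 -0.1380442655599936
[[-4.000e-03  9.970e-01 -7.700e-02  4.300e-01]
 [-1.000e+00 -4.000e-03 -0.000e+00  6.000e-02]
 [-1.000e-03  7.700e-02  9.970e-01  1.659e+00]
 [ 0.000e+00  0.000e+00  0.000e+00  1.000e+00]] 496.78023990002373 -0.015819318829239273
```

View pics/t0.png

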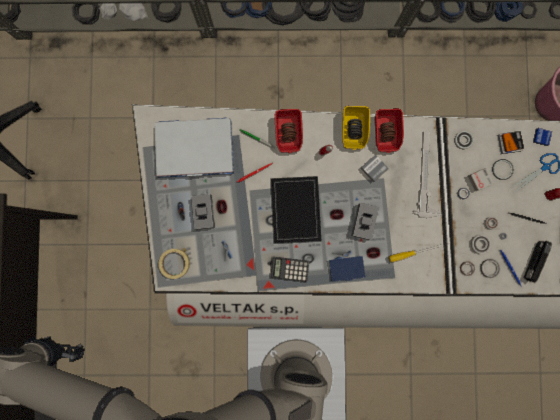

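View pics/s0.png

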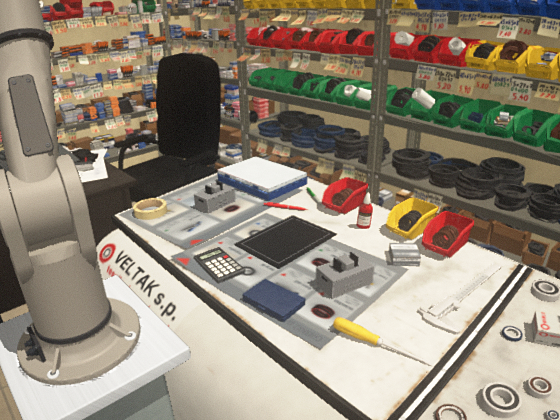

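The top view shows the left case near (202,211), the mat near (296,209) and the right case, turned a little, near (364,223). The tape is at (174,262), the bottle at (325,151) and the carton at (375,168). In the scene view the cases are at (213,198) and (343,273). I'll enlarge both.

Run:
```python
from h import *
t=load('t0')['im'];s=load('s0')['im']
rs=lambda a,k:cv2.resize(a,None,fx=k,fy=k,interpolation=cv2.INTER_CUBIC)
A=rs(t[180:250,165:245],5); B=rs(t[190:260,325:405],5)   # 400x350 
C=rs(s[160:228,180:260],5)[:250]; D=rs(s[240:302,305:385],5)[:]
C=rs(s[170:220,180:260],5);D=rs(s[245:295,305:385],5)
cv2.imwrite('pics/c0.png',np.vstack([np.hstack([A,B]),np.hstack([C,D])])[:,:,::-1])
m=load('t0')
for n,u,v in [('tape',174,262),('bottle',325,151),('carton',375,168),('mat',296,209)]: print(n,onz(m,u,v,0.004 if n=='mat' else .02).round(3))
for u,v in[(272,178),(318,177),(321,241),(274,243)]:print(onz(m,u,v,.004).round(3))
```

```text
tape [0.371 0.398 0.02 ]
bottle [ 0.737 -0.102  0.02 ]
carton [ 0.679 -0.267  0.02 ]
mat [ 0.545 -0.004  0.004]
[0.649 0.076 0.004]
[ 0.652 -0.079  0.004]
[ 0.438 -0.086  0.004]
[0.432 0.07  0.004]
```

View pics/c0.png

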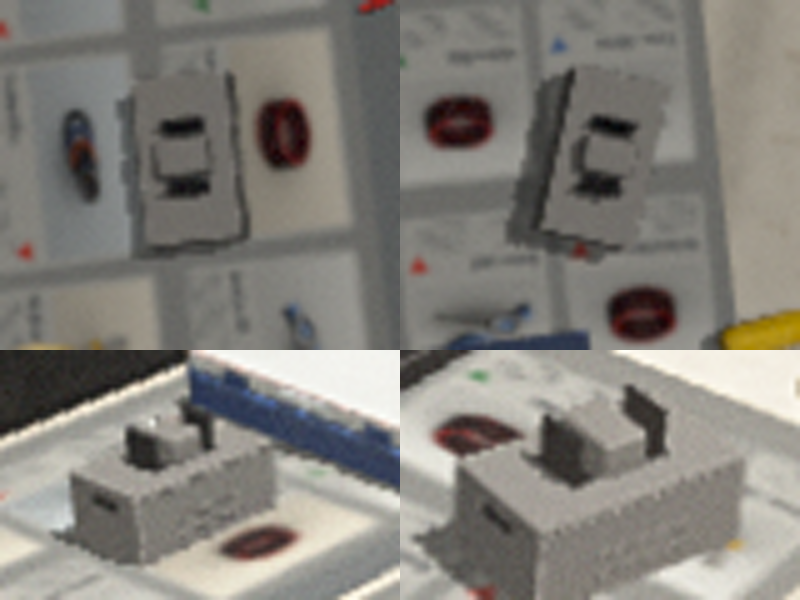

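The enlarged crop shows the cover corners of both cases in both views. The left case is at (134,80), (229,74), (240,238), (142,245) in the top crop and (70,473), (135,497), (272,440) in the scene crop. The right case is at (575,68), (665,82), (625,245), (540,232) and (455,458), (535,527), (745,460).

Run:
```python
from h import *
t=load('t0');s=load('s0')
A=lambda x,y:(t,165+(x-2)/5,180+(y-2)/5); B=lambda x,y:(t,325+(x-402)/5,190+(y-2)/5)
C=lambda x,y:(s,180+(x-2)/5,170+(y-352)/5); D=lambda x,y:(s,305+(x-402)/5,245+(y-352)/5)
for a,c in[((240,238),(135,497)),((229,74),(272,440)),((142,245),(70,473))]:
  X,e=tri(A(*a),C(*c));print('L',X.round(3),np.round(e,4))
for a,c in[((625,245),(535,527)),((665,82),(745,460)),((540,232),(455,458))]:
  X,e=tri(B(*a),D(*c));print('R',X.round(3),np.round(e,4))
for n,F,P in[('L',A,[(229,74),(134,80),(142,245),(240,238)]),('R',B,[(665,82),(575,68),(540,232),(625,245)])]:
  Q=np.array([onz(*F(*p),.046) for p in P]);d=Q[0]+Q[1]-Q[2]-Q[3];w=Q[1]+Q[2]-Q[0]-Q[3]
  print(n,Q.mean(0).round(4),np.degrees(np.arctan2(d[1],d[0])),np.degrees(np.arctan2(-w[0],w[1])),np.linalg.norm(d[:2])/2,np.linalg.norm(w[:2])/2)
q=bot.get_obs()['tool_rot'];print(R.from_quat([q[1],q[2],q[3],q[0]]).as_matrix().round(3))
```

```text
L [0.484 0.269 0.046] [0.0003 0.0003]
L [0.591 0.277 0.047] [0.0002 0.0002]
L [0.48  0.333 0.042] [0.0005 0.0005]
R [ 0.444 -0.24   0.044] [0.0005 0.0005]
R [ 0.55  -0.269  0.04 ] [0.001 0.001]
R [ 0.454 -0.186  0.047] [0.0006 0.0006]
L [0.5354 0.304  0.046 ] 3.7094903303868003 3.613255649983551 0.10754025422719785 0.06295214707014768
R [ 0.5021 -0.2259  0.046 ] -13.899096162297976 -9.045715053600787 0.1094035442281884 0.057479360604503225
[[-0.974  0.226 -0.   ]
 [ 0.226  0.974 -0.002]
 [-0.    -0.002 -1.   ]]
```

Call:
carry_out(
  targets=[0,30,-28,0,1.3,0,30,-28,0,1.3,0,30,-28,0,1.3,0,30,-28,0,1.3,0,30,-28,0,1.3,0,30,-28,0,1.3,0,30,-28,0,1.3,0,30,-28,0,1.3,0,30,-28,0,1.3,0,30,-28,0,1.3,0,30,-28,0,1.3,0,30,-28,0,1.3,0,23,-17,-10,1.2,0,0,0,0,0,0,0,0,0,0],
  newtons=40,
)

```text
t: 1.6
eef_pos: [0.5353, 0.3039, 0.2206]
tool_rot: [-0.001, -0.032, 0.999, -0.0]
contact_force: [-0.3, 0.3, 0.6]
gripper_width: 1.002
grasp_force: 0.0
```

Run:
```python
from h import *
d=grab('wrist','w1');o=bot.get_obs();print(o['eef_pos'],R.from_quat(np.r_[o['tool_rot'][1:],o['tool_rot'][0]]).as_matrix().round(3).tolist(),o['contact_force'],d['T'].round(3))
import math
for n,c,th in [('L',(.5354,.304),3.7)]:
  a=math.radians(th)
  for sx,sy in[(1,1),(1,-1),(-1,-1),(-1,1)]:
    x,y=sx*.055,sy*.031
    print(np.round(proj(d,(c[0]+x*math.cos(a)-y*math.sin(a),c[1]+x*math.sin(a)+y*math.cos(a),.046)),1))
```

```text
[0.53466009 0.30515686 0.22088294] [[-0.998, -0.066, -0.001], [-0.066, 0.998, 0.0], [0.001, 0.0, -1.0]] [ 0.52152031 -0.51869303  0.13613429] [[-0.065 -0.953 -0.297  0.459]
 [ 0.998 -0.062 -0.018  0.299]
 [-0.001 -0.298  0.955  0.363]
 [ 0.     0.     0.     1.   ]]
[311.1 238.4]
[251.7 238.4]
[248.7 130.4]
[314.3 130.4]
```

View pics/w1.png

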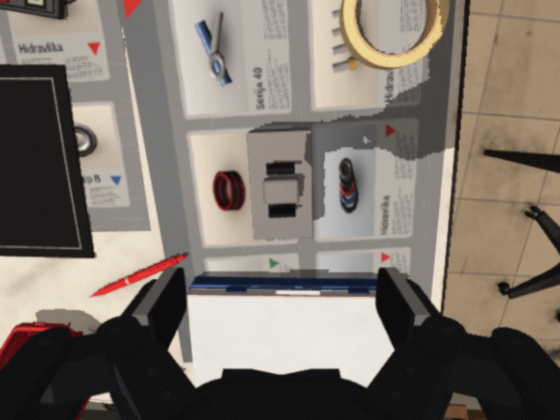

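The wrist view shows the left cover's corners at (248,129), (313,127), (312,238) and (253,240), within about 2 px of the prediction. I can descend and grip.

Call:
carry_out(
  targets=[0,0.5,-1,-40,0,0,0,0,-40,0,0,0,0,-40,0,0,0,0,-40,0,0,0,0,-30,0,0,0,0,-15,0,0,0,0,-8,0,0,0,0,0,0,0,0,0,0,0,255,0,0,0,0,255,0,0,0,0,255,0,0,0,0,255,0,0,0,0,255,0,0,0,0,255,0,0,0,0,255,0,0,0,0],
  newtons=50,
)

```text
t: 3.25
eef_pos: [0.5369, 0.3042, 0.01]
tool_rot: [0.001, -0.033, 0.999, 0.001]
contact_force: [-2.0, -0.6, 7.6]
gripper_width: 0.72
grasp_force: 53.8
```

Call:
carry_out(
  targets=[255,0,0,5,0,255,0,0,10,0,255,0,0,15,0,255,0,0,15,0,255,0,0,10,0,255,0,0,5,0,255,0,0,0,0,255,0,0,0,0,255,0,0,0,0,255,0,0,0,0,255,0,0,0,0,255,0,0,0,0,255,0,0,0,0,255,0,0,0,0],
)

```text
t: 4.65
eef_pos: [0.5359, 0.3036, 0.0683]
tool_rot: [-0.0, -0.033, 0.999, -0.0]
contact_force: [0.3, -0.0, -4.8]
gripper_width: 0.719
grasp_force: 55.8
```

Run:
```python
from h import *
d=grab('wrist','w2');o=bot.get_obs();print(o['eef_pos'],o['contact_force'],o['joint_torque'])
s=grab('scene');x=cv2.resize(s['im'][120:240,140:300],None,fx=2.6,fy=2.6)
y=cv2.resize(d['im'],None,fx=.7,fy=.7)
h=min(len(x),len(y));cv2.imwrite('pics/m2.png',np.hstack([x[:h],y[:h,:380]])[:,:,::-1])
```

```text
[0.53594571 0.30356181 0.06829411] [ 0.4282992  -0.25573035 -4.69003207] [ 7.57229755e-04 -6.12840986e+01  3.48527916e+00 -2.28811419e+01
  9.59177414e-03  6.94562477e-03 -1.24232102e-05]
```

View pics/m2.png

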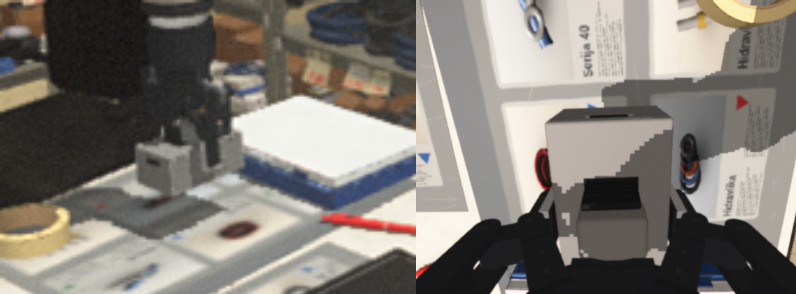

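Both views show the left case clear of the counter and closed. The wrist force reads −4.7 N, which suggests this is the heavy one. I'll put it back.

Call:
carry_out(
  targets=[255,0,0,-10,0,255,0,0,-20,0,255,0,0,-14,0,255,0,0,-7,0,255,0,0,-4,0,255,0,0,-2,0,255,0,0,-1,0,255,0,0,0,0,255,0,0,0,0,200,0,0,0,0,0,0,0,0,0,0,0,0,0,0,0,0,0,0,0,0,0,0,0,0,0,0,0,20,0,0,0,0,30,0,0,0,0,40,0,0,0,0,50,0,0,0,0,40,0],
)

```text
t: 6.65
eef_pos: [0.5364, 0.3037, 0.1932]
tool_rot: [0.001, -0.033, 0.999, 0.001]
contact_force: [0.7, 0.9, -0.4]
gripper_width: 1.004
grasp_force: 0.0
```

Call:
carry_out(
  targets=[0,-2,-20,5,-1,0,-2,-36,5,-1,0,-2,-36,5,-1,0,-2,-36,5,-1,0,-2,-36,5,-1,0,-2,-36,0,-1,0,-2,-36,0,-1,0,-2,-36,0,-1,0,-2,-36,0,-1,0,-2,-36,0,-1,0,-2,-36,0,-1,0,-2,-36,0,-1,0,-2,-36,0,-1,0,-2,-36,0,-1,0,-4,-36,0,-1,0,-2,-6,0,-1,0,0,0,0,0,0,0,0,0,0],
)

```text
t: 8.45
eef_pos: [0.5018, -0.2252, 0.2149]
tool_rot: [-0.0, 0.106, 0.994, 0.0]
contact_force: [-0.2, -0.3, 0.5]
gripper_width: 0.997
grasp_force: 0.0
```

Run:
```python
from h import *
d=grab('wrist','w3');o=bot.get_obs();print(o['eef_pos'],R.from_quat(np.r_[o['tool_rot'][1:],o['tool_rot'][0]]).as_matrix().round(3).tolist(),o['contact_force'])
cv2.imwrite('pics/m3.png',cv2.resize(d['im'][90:290,150:417],None,fx=3,fy=3,interpolation=cv2.INTER_CUBIC)[:,:,::-1])
```

```text
[ 0.50217276 -0.22478453  0.21499532] [[-0.978, 0.21, -0.0], [0.21, 0.978, 0.001], [0.001, 0.001, -1.0]] [-0.01032265  0.04312862 -0.1461379 ]
```

View pics/m3.png

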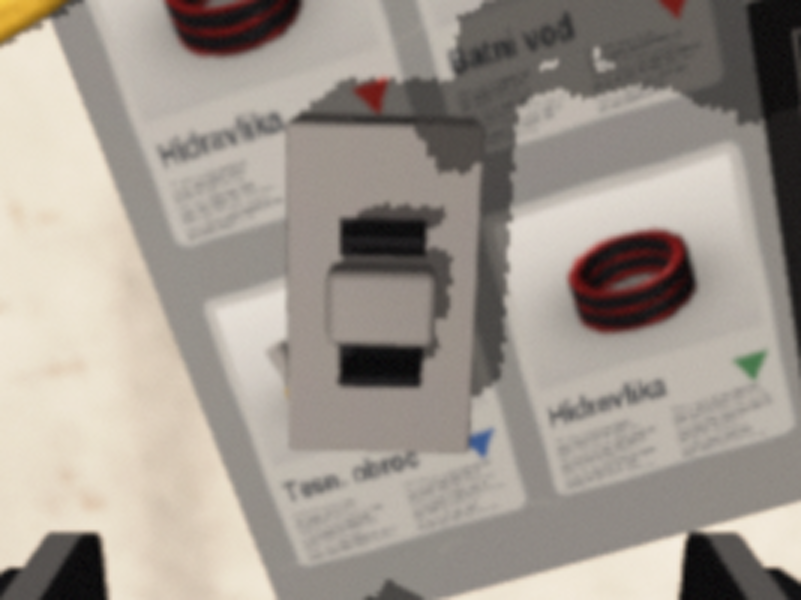

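The crop shows the right cover's corners at (288,124), (484,124), (470,452) and (291,450), nearly aligned with the tool.

Run:
```python
from h import *
d=load('w3')
Q=np.array([onz(d,150+(x-1)/3,90+(y-1)/3,.046) for x,y in[(470,452),(291,450),(288,124),(484,124)]])
print(Q.round(4))
c=Q.mean(0);f=(Q[0]+Q[1]-Q[2]-Q[3])/2;w=(Q[0]+Q[3]-Q[1]-Q[2])/2
print(c,np.degrees(np.arctan2(f[1],f[0])),np.degrees(np.arctan2(-w[0],w[1])),np.linalg.norm(f),np.linalg.norm(w))
```

```text
[[ 0.5613 -0.2114  0.046 ]
 [ 0.5477 -0.2712  0.046 ]
 [ 0.4417 -0.246   0.046 ]
 [ 0.4545 -0.1867  0.046 ]]
[ 0.50127219 -0.22880888  0.046     ] -13.226155845355432 -12.478225402111807 0.10927680019953576 0.060961241916563144
```

Call:
carry_out(
  targets=[0,-1,-3,-40,-0.8,0,0,0,-40,0,0,0,0,-40,0,0,0,0,-40,0,0,0,0,-25,0,0,0,0,-13,0,0,0,0,-7,0,0,0,0,0,0,255,0,0,0,0,255,0,0,0,0,255,0,0,0,0,255,0,0,0,0,255,0,0,0,0,255,0,0,0,0,255,0,0,0,0],
)

```text
t: 10.0
eef_pos: [0.5021, -0.2297, 0.0118]
tool_rot: [0.001, 0.114, 0.994, -0.0]
contact_force: [-1.1, 0.8, 6.4]
gripper_width: 0.721
grasp_force: 55.5
```

Call:
carry_out(
  targets=[255,0,0,5,0,255,0,0,10,0,255,0,0,15,0,255,0,0,15,0,255,0,0,10,0,255,0,0,5,0,255,0,0,0,0,255,0,0,0,0,255,0,0,0,0,255,0,0,0,0,255,0,0,0,0,255,0,0,0,0,255,0,0,0,0,255,0,0,0,0],
)

```text
t: 11.4
eef_pos: [0.5009, -0.2294, 0.0703]
tool_rot: [-0.0, 0.114, 0.994, 0.0]
contact_force: [-0.4, -0.6, -2.3]
gripper_width: 0.72
grasp_force: 54.7
```

Run:
```python
from h import *
for i in range(3):
  o=bot.get_obs();grab('top');print(o['eef_pos'],o['contact_force'],o['joint_torque'][[1,3]])
```

```text
[ 0.50088692 -0.22943065  0.07026221] [-0.36593236 -0.58090929 -2.31758574] [-50.7343483  -19.59305406]
[ 0.50093131 -0.22940897  0.07029916] [-0.77232933 -0.24002092 -1.87657934] [-50.73939443 -19.59771395]
[ 0.50094971 -0.2294564   0.0703092 ] [-0.20908723 -0.27323618 -1.60303967] [-50.7449019  -19.60063756]
```

The right case reads about 2 N and the left 4.7 N, so the left holds the pulley. I'll put the right case back and return to the left.

Call:
carry_out(
  targets=[255,0,0,-10,0,255,0,0,-20,0,255,0,0,-14,0,255,0,0,-7,0,255,0,0,-4,0,255,0,0,-2,0,255,0,0,-1,0,255,0,0,0,0,255,0,0,0,0,200,0,0,0,0,0,0,0,0,0,0,0,0,0,0,0,0,0,0,0,0,0,0,0,0,0,0,0,20,0,0,0,0,30,0,0,0,0,40,0,0,0,0,50,0],
)

```text
t: 13.35
eef_pos: [0.4997, -0.2289, 0.1525]
tool_rot: [-0.002, 0.114, 0.994, 0.0]
contact_force: [2.2, 0.2, -0.2]
gripper_width: 0.996
grasp_force: 0.0
```

Call:
carry_out(
  targets=[0,2,20,20,1,0,2,36,20,1,0,2,36,0,1,0,2,36,0,1,0,2,36,0,1,0,2,36,0,1,0,2,36,0,1,0,2,36,0,1,0,2,36,0,1,0,2,36,0,1,0,2,36,0,1,0,2,36,0,1,0,2,36,0,1,0,3,36,0,1,0,3,36,0,1,0,3,9,0,1.8,0,0,0,0,0,0,0,0,0,0],
)

```text
t: 15.15
eef_pos: [0.5361, 0.3017, 0.192]
tool_rot: [-0.0, -0.032, 0.999, -0.001]
contact_force: [0.7, -0.8, 0.3]
gripper_width: 0.998
grasp_force: 0.0
```

Run:
```python
from h import *
d=grab('wrist','w4');o=bot.get_obs();print(o['t'],o['eef_pos'],R.from_quat(np.r_[o['tool_rot'][1:],o['tool_rot'][0]]).as_matrix().round(3).tolist(),o['contact_force'])
t=grab('top','t4')
a=cv2.resize(d['im'][100:260,200:360],None,fx=2.5,fy=2.5,interpolation=cv2.INTER_CUBIC)
b=cv2.resize(t['im'][150:250,320:420],None,fx=4,fy=4,interpolation=cv2.INTER_CUBIC)
cv2.imwrite('pics/m4.png',np.hstack([a,b])[:,:,::-1])
```

```text
15.2 [0.53626315 0.30125633 0.19220261] [[-0.998, -0.062, -0.0], [-0.062, 0.998, -0.001], [0.0, -0.001, -1.0]] [-0.40325325 -0.28852007  0.63889864]
```

View pics/m4.png

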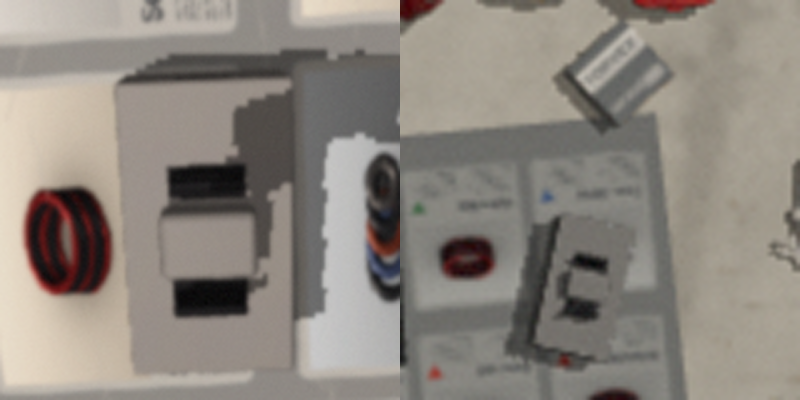

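The wrist crop shows the left case closed, with corners at (117,85), (294,78), (291,371) and (134,375). The right case stands closed in its old place.

Run:
```python
from h import *
d=load('w4')
Q=np.array([onz(d,200+(x-1)/2.5,100+(y-1)/2.5,.046) for x,y in[(291,371),(134,375),(117,85),(294,78)]])
c=Q.mean(0);f=(Q[0]+Q[1]-Q[2]-Q[3])/2;w=(Q[0]+Q[3]-Q[1]-Q[2])/2
print(Q.round(3),c,np.degrees(np.arctan2(f[1],f[0])),np.degrees(np.arctan2(-w[0],w[1])),np.linalg.norm(f),np.linalg.norm(w))
t=load('t0');c=np.array([onz(t,u,v,.004) for u,v in[(272,178),(318,177),(321,241),(274,243)]]);print(c.mean(0))
```

```text
[[0.587 0.338 0.046]
 [0.593 0.278 0.046]
 [0.484 0.268 0.046]
 [0.478 0.329 0.046]] [0.53553452 0.30327649 0.046     ] 5.157399272454497 5.618241485101404 0.1093989670138597 0.06065981915882591
[ 0.54283651 -0.00485968  0.004     ]
```

Call:
carry_out(
  targets=[0,0,2,-40,1,0,0,0,-40,0,0,0,0,-40,0,0,0,0,-32,0,0,0,0,-18,0,0,0,0,-9,0,0,0,0,-3,0,0,0,0,0,0,255,0,0,0,0,255,0,0,0,0,255,0,0,0,0,255,0,0,0,0,255,0,0,0,0,255,0,0,0,0,255,0,0,5,0,255,0,0,10,0,255,0,0,20,0,255,0,0,25,0],
)

```text
t: 17.05
eef_pos: [0.5347, 0.3051, 0.0703]
tool_rot: [-0.001, -0.042, 0.999, -0.001]
contact_force: [-0.4, -0.5, -5.4]
gripper_width: 0.714
grasp_force: 56.1
```

Call:
carry_out(
  targets=[255,0,-5,10,0,255,0,-12,0,0,255,0,-20,0,0,255,1,-24,0,-0.5,255,1,-24,0,-0.5,255,1,-24,0,-0.5,255,1,-24,0,-0.5,255,1,-24,0,-0.5,255,1,-24,0,-0.5,255,1,-24,0,-0.5,255,0,-24,0,-0.5,255,0,-24,0,0,255,0,-20,0,0,255,0,-15,0,0,255,0,-10,0,0,255,0,-7,0,0,255,0,-3,0,0,255,0,0,0,0,255,0,0,0,0],
)

```text
t: 18.95
eef_pos: [0.543, -0.0014, 0.0803]
tool_rot: [0.0, -0.007, 1.0, 0.0]
contact_force: [0.7, 0.2, -5.7]
gripper_width: 0.723
grasp_force: 56.2
```

Run:
```python
from h import *
d=grab('wrist','w5');o=bot.get_obs();print(o['t'],o['eef_pos'],o['contact_force'])
t=grab('top','t5')
a=cv2.resize(d['im'],None,fx=.95,fy=.95)
b=cv2.resize(t['im'][150:260,250:340],None,fx=2.9,fy=2.9,interpolation=cv2.INTER_CUBIC)
h=min(len(a),len(b));cv2.imwrite('pics/m5.png',np.hstack([a[:h],b[:h]])[:,:,::-1])
```

```text
19.0 [ 0.54303605 -0.00135601  0.08030184] [-0.15956868  0.80926501 -5.43991877]
```

View pics/m5.png

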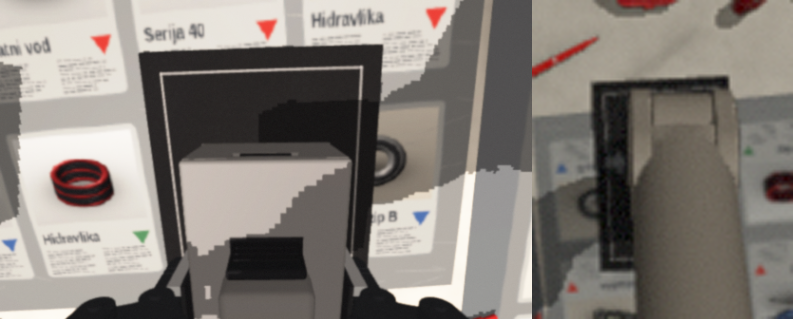

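The case is held centrally over the mat (near edge from (139,53) to (382,46)), closed, and reads −5.5 N. I'll set it down 66 mm lower.

Call:
carry_out(
  targets=[255,0,-2,-15,0,255,0,-1,-20,0,255,0,0,-15,0,255,0,0,-7,0,255,0,0,-4,0,255,0,0,-3,0,255,0,0,-2,0,255,0,0,0,0,255,0,0,0,0,200,0,0,0,0,0,0,0,0,0,0,0,0,0,0,0,0,0,0,0,0,0,0,0,0,0,0,0,0,0,0,0,0,20,0,0,0,0,40,0,0,0,0,40,0,0,0,0,40,0],
)

```text
t: 20.95
eef_pos: [0.5426, -0.0055, 0.1556]
tool_rot: [-0.0, -0.006, 1.0, -0.0]
contact_force: [0.3, 0.1, -1.0]
gripper_width: 1.0
grasp_force: 0.0
```

Run:
```python
from h import *
d=grab('wrist','w6');o=bot.get_obs();print(o['t'],o['eef_pos'],o['q'],o['contact_force'])
cv2.imwrite('pics/m6.png',cv2.resize(d['im'][60:310,130:430],None,fx=2.4,fy=2.4,interpolation=cv2.INTER_CUBIC)[:,:,::-1])
```

```text
21.0 [ 0.54654006 -0.00559857  0.16210831] [-0.27344206  0.34483328  0.20888157  1.95081333 -0.09450799  0.84569419
  1.56853995] [ 1.64966976 -0.01801042  4.00678037]
```

View pics/m6.png

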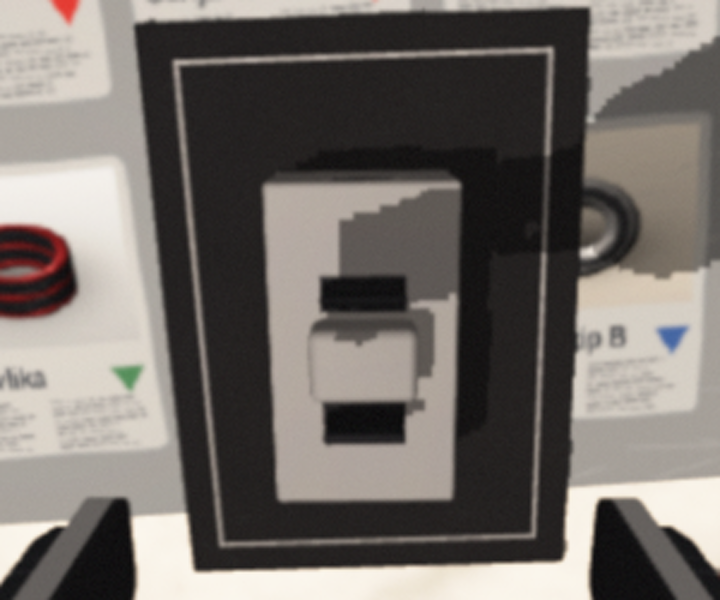

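The case stands closed on the mat, level and nearly centred: cover corners (263,183), (461,182), (453,498), (277,501), tabs at (363,293) and (365,424). Next I turn the tool −90° for the tabs.

Call:
carry_out(
  targets=[0,0,0,0,-8.2,0,0,0,0,-8.2,0,0,0,0,-8.2,0,0,0,0,-8.2,0,0,0,0,-8.2,0,0,0,0,-8.2,0,0,0,0,-8.2,0,0,0,0,-8.2,0,0,0,0,-8.2,0,0,0,0,-8.2,0,0,0,0,-8.2,0,0,0,0,0,0,0,0,0,0,0,0,0,0,0],
)

```text
t: 22.4
eef_pos: [0.5429, -0.0054, 0.1542]
tool_rot: [-0.0, 0.703, 0.711, 0.0]
contact_force: [0.3, 0.5, -0.2]
gripper_width: 1.0
grasp_force: 0.0
```

Run:
```python
from h import *
d=grab('wrist','w7');o=bot.get_obs();print(o['t'],o['eef_pos'],o['q'],R.from_quat(np.r_[o['tool_rot'][1:],o['tool_rot'][0]]).as_matrix().round(3).tolist(),o['contact_force'])
cv2.imwrite('pics/m7.png',cv2.resize(d['im'][60:360,130:430],None,fx=2,fy=2,interpolation=cv2.INTER_CUBIC)[:,:,::-1])
```

```text
22.45 [ 0.54290299 -0.00548943  0.15427073] [-0.55446582  0.3935925   0.56719978  1.97640548 -0.27851811  0.84782824
  0.17591638] [[-0.012, 1.0, 0.0], [1.0, 0.012, 0.0], [0.0, 0.0, -1.0]] [ 0.00467996 -0.1112733   0.32810689]
```

View pics/m7.png

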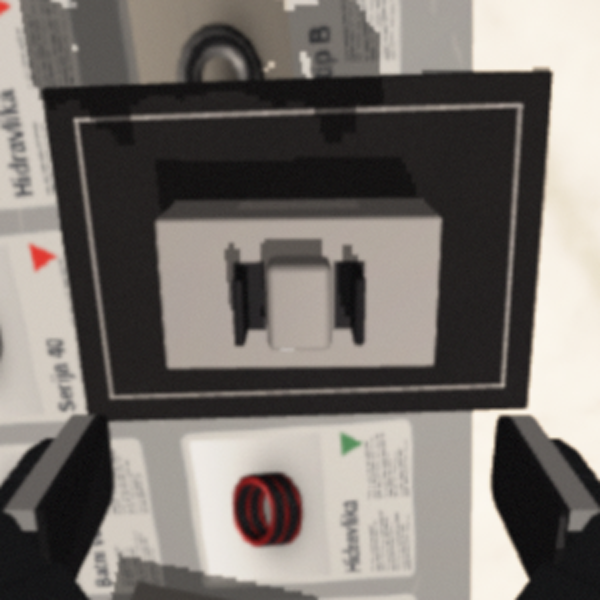

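The wrist view shows the cover corners at (157,219), (441,216), (435,366), (167,368) and the tabs' outer faces at x≈236 and 364. I'll work out the offset.

Run:
```python
from h import *
d=load('w7');e=load('w6')
C=[(157,219),(441,216),(435,366),(167,368)];E6=[(461,182),(453,498),(277,501),(263,183)]
p7=lambda x,y:(d,130+(x-.5)/2,60+(y-.5)/2); p6=lambda x,y:(e,130+(x-.7)/2.4,60+(y-.7)/2.4)
for a,b in zip(C,E6): X,r=tri(p7(*a),p6(*b));print(X.round(3),np.round(r,3))
Q=np.array([onz(*p7(*c),.05) for c in C]);f=(Q[1]+Q[2]-Q[0]-Q[3])/2
print(Q.round(4),Q.mean(0),np.degrees(np.arctan2(f[1],f[0])),np.linalg.norm(f))
for p in[(236,310),(364,310)]:print(onz(*p7(*p),.072).round(4))
```

```text
[0.487 0.024 0.048] [0. 0.]
[0.596 0.026 0.049] [0. 0.]
[ 0.598 -0.036  0.049] [0. 0.]
[ 0.488 -0.038  0.049] [0. 0.]
[[ 0.4875  0.0239  0.05  ]
 [ 0.5956  0.0265  0.05  ]
 [ 0.5979 -0.0352  0.05  ]
 [ 0.4884 -0.0375  0.05  ]] [ 0.54233764 -0.00557861  0.05      ] 1.2878394005231546 0.10878303069743862
[ 0.5192 -0.0048  0.072 ]
[ 0.5655 -0.0042  0.072 ]
```

Call:
carry_out(
  targets=[0,0,0,-30,0.5,0,0,0,-30,0,0,0,0,-20,0,0,0,0,-12,0,0,0,0,-7,0,0,0,0,-4,0,0,0,0,0,0,100,0,0,0,0,100,0,0,0,0,255,0,0,0,0,255,0,0,0,0,255,0,0,0,0,255,0,0,0,0,255,0,0,0,0,255,0,0,0,0],
  newtons=22,
)

```text
t: 23.95
eef_pos: [0.5425, -0.0054, 0.0525]
tool_rot: [-0.001, 0.701, 0.714, 0.0]
contact_force: [-5.7, 1.6, 13.6]
gripper_width: 0.399
grasp_force: 21.6
```

Run:
```python
from h import *
d=grab('wrist','w8');o=bot.get_obs();print(o['t'],o['eef_pos'],o['gripper_width'],o['contact_force'],o['grasp_force'])
```

```text
24.0 [ 0.54248311 -0.00535433  0.05249171] 0.3998139675892194 [-5.70522196  1.13477386 14.36653653] 21.601052284240723
```

The opening of 34 mm means both tabs are fully in. I'll lift slowly.

Call:
carry_out(
  targets=[255,0,0,1,0,255,0,0,2,0,255,0,0,3,0,255,0,0,4,0,255,0,0,5,0,255,0,0,6,0,255,0,0,8,0,255,0,0,10,0,255,0,0,10,0,255,0,0,11,0,255,0,0,0,0,255,0,0,0,0,255,0,0,0,0,255,0,0,0,0],
)

```text
t: 25.4
eef_pos: [0.5426, -0.0054, 0.1109]
tool_rot: [-0.0, 0.701, 0.714, -0.0]
contact_force: [-0.9, -1.4, -1.0]
gripper_width: 0.39
grasp_force: 22.3
```

Run:
```python
from h import *
d=grab('wrist','w9');o=bot.get_obs();print(o['t'],o['eef_pos'],o['gripper_width'],o['contact_force'],o['grasp_force'])
s=grab('scene','s9')
a=cv2.resize(d['im'],None,fx=.75,fy=.75)
b=cv2.resize(s['im'][165:285,220:350],None,fx=2.6,fy=2.6,interpolation=cv2.INTER_CUBIC)
h=min(len(a),len(b));cv2.imwrite('pics/m9.png',np.hstack([a[:h],b[:h]])[:,:,::-1])
```

```text
25.45 [ 0.5425975  -0.00542863  0.11086232] 0.39361316990815326 [ 0.06638796  0.44094784 -0.06601242] 22.26929873228073
```

View pics/m9.png

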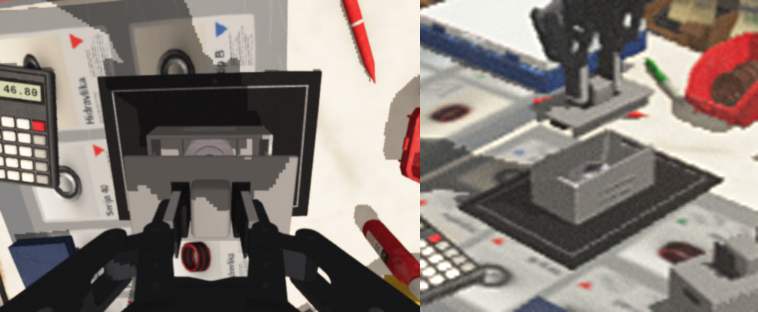

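The cover is off, and the scene crop shows the case standing on the mat with the pulley in it. The counter on the +y side, at about y=0.15, is free. I'll carry the cover there and lower it.

Call:
carry_out(
  targets=[255,0,8,0,0,255,0,14,0,0,255,0,20,0,0,255,0,22,0,0,255,0,22,0,0,255,0,22,0,0,255,0,20,0,0,255,0,14,0,0,255,0,9,0,0,255,0,5,0,0,255,0,0,-15,0,255,0,0,-25,0,255,0,0,-22,0,255,0,0,-12,0,255,0,0,-7,0,255,0,0,-4,0,255,0,0,-2,0,255,0,0,-2,0,255,0,0,-1,0,255,0,0,0,0],
)

```text
t: 27.5
eef_pos: [0.5431, 0.1507, 0.0216]
tool_rot: [0.0, 0.701, 0.714, 0.0]
contact_force: [-0.9, -0.6, -0.8]
gripper_width: 0.396
grasp_force: 22.3
```

Call:
carry_out(
  targets=[255,0,0,-0.8,0,255,0,0,-0.7,0,255,0,0,0,0,255,0,0,0,0],
)

```text
t: 27.9
eef_pos: [0.5429, 0.1506, 0.0198]
tool_rot: [0.0, 0.701, 0.714, 0.0]
contact_force: [0.1, 0.4, -1.5]
gripper_width: 0.394
grasp_force: 22.3
```

Call:
carry_out(
  targets=[255,0,0,-0.7,0,255,0,0,-0.7,0,255,0,0,-0.6,0,255,0,0,0,0],
)

```text
t: 28.3
eef_pos: [0.543, 0.1506, 0.0195]
tool_rot: [-0.001, 0.701, 0.713, 0.0]
contact_force: [-6.6, -0.8, 19.6]
gripper_width: 0.398
grasp_force: 27.3
```

Contact. I'll ease up a little, open and rise.

Call:
carry_out(
  targets=[255,0,0,1.3,0,140,0,0,0,0,110,0,0,0,0,80,0,0,0,0,40,0,0,0,0,0,0,0,0,0,0,0,0,0,0,0,0,0,0,0,0,0,0,0,0,0,0,0,10,0,0,0,0,30,0,0,0,0,40,0,0,0,0,50,0,0,0,0,50,0,0,0,0,0,0,0,0,0,0,0],
)

```text
t: 29.9
eef_pos: [0.5436, 0.1509, 0.2011]
tool_rot: [0.0, 0.701, 0.714, 0.002]
contact_force: [-1.1, 0.0, 0.2]
gripper_width: 1.004
grasp_force: 0.0
```

Run:
```python
from h import *
d=grab('wrist','w10');o=bot.get_obs();print(o['t'],o['eef_pos'],o['gripper_width'],o['contact_force'])
# compare predicted cover plate outline (plate top at z=.017) with image edges
a=np.radians(1.3);c=(.5428,.1505)
P=[proj(d,(c[0]+sx*.055*np.cos(a)-sy*.031*np.sin(a),c[1]+sx*.055*np.sin(a)+sy*.031*np.cos(a),.017)) for sx,sy in[(-1,1),(1,1),(1,-1),(-1,-1)]]
print(np.round(P,1))
g=cv2.cvtColor(d['im'],cv2.COLOR_RGB2HSV)
m=((g[...,1]<35)&(g[...,2]>90)&(g[...,2]<190)).astype(np.uint8)
h=np.zeros_like(m);cv2.fillPoly(h,[np.int32(P)],1)
print('inside',m[h>0].mean(),d['im'][h>0].reshape(-1,3).mean(0))
```

```text
29.95 [0.54256144 0.15068552 0.19948906] 1.000896543025933 [-0.18550933  0.99235617 -0.45967539]
[[223.6 154.5]
 [334.3 154.1]
 [331.7 213.4]
 [226.9 213.8]]
inside 0.8463302752293578 [148.98088685 140.2853211  133.7675841 ]
```

I've viewed 11 pictures, one over the limit of 10, so I'll check how the cover lies numerically.

Run:
```python
from h import *
d=load('w10');im=d['im'];roi=im[160:215,232:328].max(2)
n,l,st,ce=cv2.connectedComponentsWithStats((roi<60).astype(np.uint8))
for i in range(1,n):
  if st[i,4]>15: print('dark',st[i],(ce[i]+[232,160]).round(1))
for z,x in((.028,-.024),(.028,.024)): print('tab pred',np.round(proj(d,(.5428+x,.1505,z)),1))
# plate edges: strongest gradient near each predicted side
g=cv2.GaussianBlur(im,(3,3),0).astype(float).sum(2)
for v in(170,200): r=np.abs(np.diff(g[v]));print('row',v,214+r[214:236].argmax(),322+r[322:346].argmax())
for u in(235,320): r=np.abs(np.diff(g[:,u]));print('col',u,144+r[144:166].argmax(),204+r[204:224].argmax())
```

```text
dark [ 23  12  12  30 307] [260.4 185.4]
dark [ 62  12  10  30 266] [298.7 185.5]
tab pred [254.8 186.8]
tab pred [303.4 187.7]
row 170 225 332
row 200 227 341
col 235 155 213
col 320 155 212
```

The cover's edges and both tabs lie within 1–2 px of the prediction for a flat, upright cover (one edge sample, at row 200, is off). I'll hand in.

```bash
python3 -c "
from station import bot
print(bot.hand_in())"
```

```text
the job is handed in; nothing more can be done
None
```

The job is handed in at about 30 s of the 72 s: the left case was the heavy one (about 5 N against 2 N) and stands open mid-mat with the pulley in it, its cover is laid beside it, checked flat and upright by pixel measurements only, and the right case is back closed in its place; no verdict was returned, and I viewed 11 pictures against the limit of 10.

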